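# Slide the second tier into the pill caddy

### The job

The white pill caddy on the round steel tray has three pairs of rails, and its bottom pair already carries a tier. Pick up the loose tier by its handle and slide it, level and upright, onto the middle pair of rails until it is fully home against the back stops, squarely above the lower tier. Let go of it, leave the lower tier in its place and do not disturb the other things.

Things in the scene. Friction and masses are not known exactly. Their poses are not given: they have to be found in the camera images.
- tier: Loose white tier lying upright on the table right of the steel tray, about 100 g. Plate 100 mm deep (x) by 120 wide (y), 4 thick, rim to 14 mm above the underside; its rearmost 14 mm are only 106 wide. Origin: centre of the plate's underside; +x to its rear (goes in first), z up. A bar 12 wide, 10 tall runs from the front edge (-x) out to the grip block. Total x from -133 to +50 mm.
- tier_grip (a point): Centre of the top of the loose tier's grip block, at x = -118, y = 0, z = 34 mm in the tier's frame. The block is upright, 30 mm long (x), 12 mm wide (y), 34 mm tall from the tier's underside, with nothing beside it: pinch it across y from above.
- lower_tier: An equal tier holding some tablets, about 160 g, already home on the bottom rails of the caddy; same shape, origin and axes. Its grip block juts out in front of the caddy, 10 mm below the level of the middle ledges.
- caddy: White open frame fixed on a wooden plinth on the steel tray; its height over the table varies by 22 mm. Origin: centre of the frame's bottom (plinth top); open front to -x, stops at the rear +x, z up. Frame 160 mm tall, inner width 130. Ledge tops at z = 40 (bottom), 84 (middle), 128 mm (top), ledges 14 wide, 4 thick, x from -50 to +50. Flared guides reach forward to x = -64. Open above and ahead.
- middle_front (a point): Midway between the middle rails, level with their ledge tops, at the caddy's open front (x = -50, y = 0, z = 84 mm in its frame).
- middle_home (a point): Where the tier's origin is when it is fully home: x = 0, y = 0, z = 84 mm in the caddy's frame, with the same yaw. The back stops' faces are 50.5 mm behind this point; a tier has 5 mm play to each side, and 40 mm of height between its ledges and the top ones.
- cup: rust-brown ceramic cup, 66 mm across, 75 mm tall, standing on the steel tray left of the caddy; leave alone; origin at the centre of its underside
- jar: clear plastic screw-top jar, 48 mm across, 70 mm tall, on the steel tray behind the cup; leave alone; origin at the centre of its underside
- case: small wooden case with a steel spring clip, 80 x 40 x 35 mm, on the steel tray right of the caddy; leave alone; origin at the centre of its underside
- pot: small amber glass pot with metal lid and blank paper label, 42 mm across, 42 mm tall, on the table in front of the steel tray; leave alone; origin at the centre of its underside
- glass: drinking glass, 68 mm across, 100 mm tall, behind on the right; leave alone; origin at the centre of its underside
- clock: small wooden clock, 45 x 90 x 75 mm tall, on the far right; leave alone; origin at the centre of its underside
- specs_case: grey spectacles case, 160 x 62 x 40 mm tall, on the left; leave alone; origin at the centre of its underside
There are look-alikes about, which are no part of the job. Leave any orange look-alike of the tier alone.

How it is judged (in metres and radians):
At the end, for the whole second after the job is handed in: The loose tier rests released and still on the middle rails: its origin within 10 mm of the home depth, 9 mm sideways and 4 mm in height, level within 3 degrees and square to the caddy within 7 degrees; the lower tier is still home on the bottom rails by the same measures (x of tier in the frame of caddy between -0.01 and 0.006 m and y of tier in the frame of caddy between -0.009 and 0.009 m and z of tier in the frame of caddy between 0.08 and 0.088 m and angle between the x axis of each of tier, lower_tier and the x axis of caddy, either way round below 0.12 rad and angle between each of tier, lower_tier's own z axis and vertical below 0.06 rad and x of lower_tier in the frame of caddy between -0.01 and 0.006 m and y of lower_tier in the frame of caddy between -0.009 and 0.009 m and z of lower_tier in the frame of caddy between 0.036 and 0.044 m and linear speed of each of tier, lower_tier below 0.03 m/s); the robot touches nothing.
It fails at once if a bystander (cup, jar, case, pot, glass, clock, spectacles case) is moved more than 30 mm or tipped (distance of any of cup, jar, case, pot, glass, clock, specs_case from where it was at the start of the episode above 0.03 m or angle between any of cup, jar, case, pot, glass, clock, specs_case's own z axis and vertical above 0.5 rad).
It fails at once if the loose tier is tipped more than 45 degrees (angle between tier's own z axis and vertical above 0.785 rad).
It also fails if it takes over 45 s, if anything falls off the work surface, if the arm or the gripper's body presses on something with over 40 N, if the wrist force passes 120 N, or if a joint passes its speed limit or range.

### The arm

A 6-joint arm with a two-finger parallel gripper is mounted at the origin on the work surface. World frame = base frame: x ahead of the robot, y to its left, z up, the work surface at z = 0. Lengths are in mm, angles in rad, forces in N, time in s.
With the tool pointing down it reaches from about 350 to 875 mm from the base axis. Payload 4.2 kg.
Tool frame: the origin (TCP) lies midway between the tips of the shut fingers; the grasp point (between the pads) lies 19 mm behind it; z points along the fingers, y is the line along which they close (so a half turn about z gives the same grasp; the last joint's range is limited). The gripper opens to 85 mm and grips with 20 to 120 N. Pads are 22 mm wide; open, the fingers measure 114 mm over their backs; the gripper's body (76 mm by 85 mm) begins 54 mm behind the grasp point. The pads swing forward as they close: fully open they stand 13 mm farther back than shut.
Start: joints at [-0.982, 0.385, 0.008, 0, -1.194, -0.259], TCP at [202.424, -591.29, 231.312] pointing down, gripper open.
Joint ranges: [-3.14, 3.14], [-1.21, 2.06], [-1.07, 1.41], [-3.16, 2.05], [-2.99, -0.16], [-3.1, 3.1]. Speed limits (rad/s): [2.79, 2.79, 3.14, 3.14, 3.14, 3.14].

### API

Orientations are given as a unit quaternion [x, y, z, w].
In Python, from bench import arm gives the robot as it stands.
- The arm moves only by the tool send_rows, never from a script. Its argument "targets" is a list of rows, each an object of numbers: "gripper": the gripper command: -1 is fully open, 1 is shut, values between are in proportion; "x", "y", "z": the shift along the tool's x, y, z in cm; "ax", "ay", "az": the turn, a rotation vector about the tool's x, y, z in degrees. A call has 1 to 5 rows; each row shifts and turns the commanded pose from where the row before left it, along the tool's axes as they then stand; what a row does not reach is not made up. A row lasts 1/12 s, in which the tool goes at most 41.7 mm and 7.16 degrees, less where a joint would pass 70% of its speed; a pose out of reach is approached as far as the arm can. A call is refused whole if a number of a shift passes 4.17 or a number of a turn 7.16, either way. A call with a gripper value outside its range is refused whole. The fingers move at their own pace and stop on an object; the grip force is fixed at half the most. Time passes only in rows, so rows that do not move let the fingers close. It gives the time, the measured TCP pose, the force, the opening and the grip force at its end, in the units of the state.
- arm.read_state(): the state, without advancing time (a new reading comes with each control period).
- arm.get_image(name): name is "scene" or "top" or "wrist"; returns (picture, depth): 384x512x3 uint8, red, green, blue; 384x512 float32, mm along the optical axis (not along the pixel's ray), 0 where there is no reading.
- arm.camera_model(name): a dict with "fx", "fy", "cx", "cy" (pixels), "distortion" ([k1, k2, p1, p2, k3] as OpenCV has them; the pictures are not rectified), "cam_to_world" (4x4, takes a point from camera to world coordinates). Camera axes: x right, y down, z forward; pixel columns grow to the right and rows downward; lengths in mm; the calibration is good to about 2 mm. A picture is of the moment at which its call begins: read the wrist's pose just before it. camera_model takes no time and is no camera call; for the wrist camera it gives the pose at the moment of the call.
- arm.job_done(): hands the job in; it is judged then, once.
Trained networks look in the newest picture that a camera, given by its name, has taken for a name from the list of things; names that differ only in an ending like _2 or _b are one class to them, and where a whole thing is asked for, a point or a joint stands for the part that bears it (a point fixed in the world has none). Each returns a list of dicts, best first, with "score" (0 to 1); they miss things now and then, are a little off and sometimes report something else, mostly with a low value. They report only what shows in the picture. A call takes as long as a camera call. They do not tell look-alikes from the thing itself.
- arm.boxes_of(camera, thing): "rect" ([left, top, width, height] in pixels, round what is visible of it).
The state is a dict: "clock": time; "joints": joint angles; "joint_vel": joint speeds; "joint_efforts": joint torques, N m; "position": TCP position; "ee_rot": TCP orientation; "contact_force": force on the tool from outside, world axes, zero at the start; "wrist_torque": the same for the moment, N m; "gripper_width": finger opening in mm; "grasp_force": force on a finger pad.
Only numpy, scipy, OpenCV 4.12 (cv2) and the standard library are available. Lean on these libraries where they do the work, as an engineer would, in place of code of your own. Each camera call takes 0.05 s, during which the arm holds its last target. There are 200 camera calls.

## Working session

There is one attempt and no reset: what is moved stays moved. The work goes in short steps, Python scripts to look and compute and a tool call to move; the robot and the scene stay as the last step left them, time stands still between calls to the robot, and variables do not carry over. Pictures are saved under pics/ and viewed, at most 10 in all, crops included, and the job is handed in when it is done.

Besides the shell and the picture viewer there is one more tool, called as name(argument=value, ...), one argument or row to a line, values as JSON. send_rows: Moves the arm, as the interface text tells. Its arguments: {"type":"object","properties":{"targets":{"type":"array"}},"required":["targets"]}

```bash
mkdir -p pics
cat > h.py <<'E'
import numpy as np, cv2
from bench import arm
def cloud(name):
    m=arm.camera_model(name); img,d=arm.get_image(name)
    K=np.array([[m['fx'],0,m['cx']],[0,m['fy'],m['cy']],[0,0,1]]); T=np.array(m['cam_to_world'])
    v,u=np.mgrid[:384,:512]; p=np.stack([u,v],-1).reshape(-1,1,2).astype(np.float64)
    n=cv2.undistortPoints(p,K,np.array(m['distortion'])).reshape(384,512,2)
    P=np.dstack([n*d[...,None],d])@T[:3,:3].T+T[:3,3]; P[d==0]=np.nan
    return img,P
E
python3 - <<'E'
from h import *
for c in ('top','scene'):
    img,P=cloud(c); np.savez(c+'.npz',img=img,P=P); cv2.imwrite(f'pics/{c}.png',img[...,::-1])
    for t in ('tier','lower_tier','caddy','tier_grip'):
        for b in arm.boxes_of(c,t)[:4]: print(c,t,np.round(b['rect']),round(b['score'],2))
print(arm.read_state())
print({c:np.round(np.array(arm.camera_model(c)['cam_to_world'])[:3,3]) for c in('top','scene','wrist')})
E
```

```text
top tier [307. 183.  43.  53.] 0.83
top tier [246. 160.  14.  24.] 0.32
top lower_tier [201. 150.  34.  52.] 0.78
top caddy [192. 142.  47.  48.] 0.77
top tier_grip [364. 232.  37.  53.] 0.89
top tier_grip [307. 181.  39.  52.] 0.72
scene tier [ 56. 196.  52.  55.] 0.81
scene tier [144. 210.  49.  55.] 0.56
scene lower_tier [284. 172.  57.  54.] 0.67
scene lower_tier [356. 209.  17.  30.] 0.18
scene caddy [279. 162.  79.  87.] 0.72
scene caddy [354. 209.  20.  28.] 0.55
scene tier_grip [145. 208.  51.  56.] 0.93
scene tier_grip [ 58. 197.  50.  50.] 0.79
{'clock': 0.5, 'joints': array([-9.82419396e-01,  3.84727460e-01,  7.83935597e-03, -6.09426947e-05,
       -1.19399690e+00, -2.58589099e-01]), 'joint_vel': array([ 0.00011389, -0.0009332 ,  0.00146394, -0.0005588 , -0.00050953,
        0.00083715]), 'joint_efforts': array([-3.99150922e-04, -3.91689062e+01,  1.88443977e+01,  4.18708608e+00,
       -7.48768125e-04, -6.42650733e-07]), 'position': array([ 202.41050319, -591.26115354,  231.26264676]), 'ee_rot': array([-1.64136625e-01,  9.86437614e-01,  5.20631259e-05,  7.61077542e-06]), 'contact_force': array([ 0.63591815,  0.87014745, -0.19928867]), 'wrist_torque': array([-0.02880166, -0.0020579 ,  0.01683176]), 'grasp_force': 0.0, 'gripper_width': 85.65116426952984}
{'top': array([ 308.,  -17., 1565.]), 'scene': array([1210., -394.,  841.]), 'wrist': array([ 139., -613.,  374.])}
```

View pics/top.png

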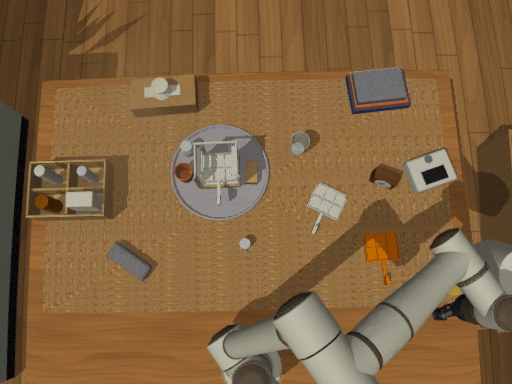

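View pics/scene.png

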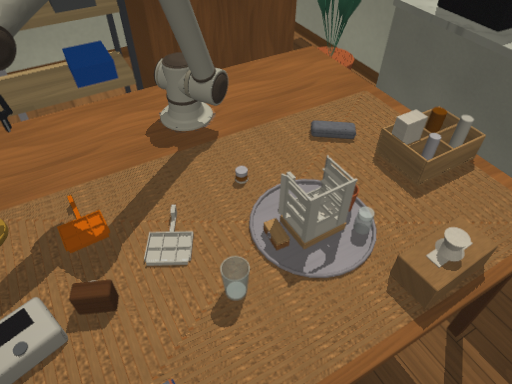

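The top view shows the white loose tier's plate at about (327,200) with its grip at (316,230). The caddy is at about (217,165), with the lower grip at (219,200). The orange look-alike is at (382,255). Next I measure these roughly.

Run:
```python
import numpy as np,cv2
for c,roi,roi2 in(('top',(300,175,55,65),(185,135,60,72)),('scene',(140,200,60,72),(265,150,100,105))):
    z=np.load(c+'.npz');img=z['img'].astype(int);P=z['P']
    white=(img.min(-1)>120)&(img.max(-1)-img.min(-1)<45)
    def pts(r,w=True):
        s=np.s_[r[1]:r[1]+r[3],r[0]:r[0]+r[2]]; m=white[s] if w else np.ones_like(white[s])
        return P[s][m&~np.isnan(P[s][...,0])]
    q=pts(roi); print(c,'tier n',len(q),np.percentile(q,[1,50,99],axis=0).round())
    print(np.histogram(q[:,2],bins=np.arange(-6,60,4)))
    g=q[q[:,2]>24]; print('grip',len(g),g.mean(0) if len(g) else '')
    pl=q[(q[:,2]<18)&(q[:,2]>0)][:,:2].astype(np.float32); print('rect',cv2.minAreaRect(pl))
    q=pts(roi2); print('caddy',len(q),np.percentile(q,[1,50,99],axis=0).round()); h=np.histogram(q[:,2],bins=np.arange(0,230,5)); print(list(zip(h[1].astype(int),h[0])))
    t=q[q[:,2]>np.percentile(q[:,2],99)-12]; print('top rect',cv2.minAreaRect(t[:,:2].astype(np.float32)),len(t),t.mean(0))
# crops
a=np.load('top.npz')['img'][135:245,180:360]; cv2.imwrite('pics/c1.png',cv2.resize(a[...,::-1],None,fx=4.4,fy=4.4,interpolation=cv2.INTER_CUBIC))
```

```text
top tier n 979 [[ 457. -348.   -2.]
 [ 561. -281.    6.]
 [ 624. -219.   35.]]
(array([ 10, 145, 311, 270, 132,  61,  17,   1,   6,  14,  11,   1,   0,
         0,   0,   0]), array([-6, -2,  2,  6, 10, 14, 18, 22, 26, 30, 34, 38, 42, 46, 50, 54, 58]))
grip 32 [ 462.78964604 -230.91040069   33.10680787]
rect ((544.631103515625, -274.364990234375), (121.07524108886719, 148.803466796875), 63.02567672729492)
caddy 2606 [[556.  12.  -4.]
 [643. 104.   9.]
 [823. 224. 193.]]
[(np.int64(0), np.int64(667)), (np.int64(5), np.int64(459)), (np.int64(10), np.int64(57)), (np.int64(15), np.int64(4)), (np.int64(20), np.int64(2)), (np.int64(25), np.int64(16)), (np.int64(30), np.int64(35)), (np.int64(35), np.int64(19)), (np.int64(40), np.int64(6)), (np.int64(45), np.int64(2)), (np.int64(50), np.int64(1)), (np.int64(55), np.int64(1)), (np.int64(60), np.int64(17)), (np.int64(65), np.int64(175)), (np.int64(70), np.int64(280)), (np.int64(75), np.int64(158)), (np.int64(80), np.int64(56)), (np.int64(85), np.int64(9)), (np.int64(90), np.int64(0)), (np.int64(95), np.int64(8)), (np.int64(100), np.int64(19)),
[... 2173 characters left out ...]
p.int64(135), np.int64(0)), (np.int64(140), np.int64(0)), (np.int64(145), np.int64(7)), (np.int64(150), np.int64(7)), (np.int64(155), np.int64(0)), (np.int64(160), np.int64(1)), (np.int64(165), np.int64(12)), (np.int64(170), np.int64(47)), (np.int64(175), np.int64(3)), (np.int64(180), np.int64(59)), (np.int64(185), np.int64(140)), (np.int64(190), np.int64(20)), (np.int64(195), np.int64(0)), (np.int64(200), np.int64(0)), (np.int64(205), np.int64(0)), (np.int64(210), np.int64(0)), (np.int64(215), np.int64(0)), (np.int64(220), np.int64(0))]
top rect ((683.1248779296875, 98.95674133300781), (118.40528106689453, 145.67552185058594), 0.5102325081825256) 222 [709.10951269  90.51634905 186.65321866]
```

View pics/c1.png

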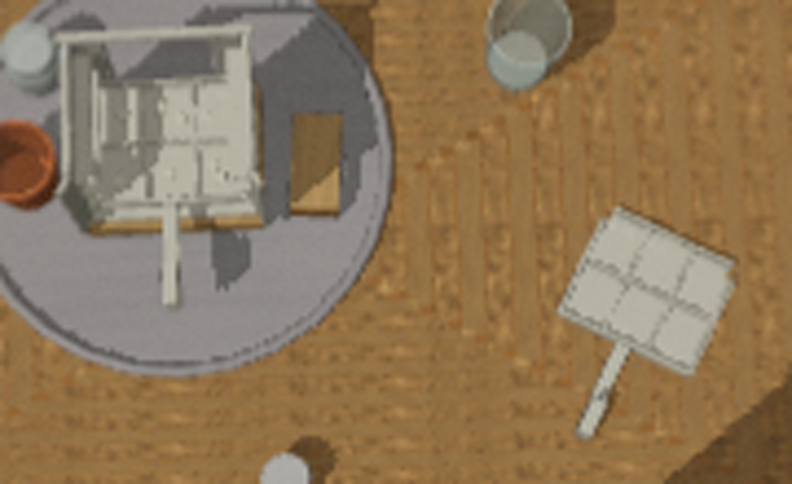

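```bash
cat >> h.py <<'E'
from scipy.spatial.transform import Rotation as R
def plan(target,yaw_y,step=40.,turn=7.,nmin=1):
    """rows to TCP target (mm), tool down, tool y at yaw_y deg in world"""
    s=arm.read_state(); p=np.array(s['position']); r=R.from_quat(s['ee_rot'])
    a=np.radians(yaw_y); y=np.array([np.cos(a),np.sin(a),0]); z=np.array([0,0,-1.]); goal=R.from_matrix(np.c_[np.cross(y,z),y,z])
    tot=np.degrees((r.inv()*goal).as_rotvec()); n=max(nmin,int(np.ceil(max(np.linalg.norm(target-p)/step,np.linalg.norm(tot)/turn))))
    rows=[]
    for k in range(n):
        d=np.round(r.inv().apply((target-p)/(n-k))/10,2); w=np.round(np.degrees((r.inv()*goal).as_rotvec())/(n-k),1)
        p=p+r.apply(d*10); r=r*R.from_rotvec(w,degrees=True); rows.append((*d,*w))
    for q in rows: print(*['%g'%v for v in q])
    return rows
E
python3 - <<'E'
from h import *
z=np.load('scene.npz');P=z['P']
z2=np.load('top.npz')
for z in(z,z2):
    P=z['P'].reshape(-1,3);img=z['img'].reshape(-1,3).astype(int)
    w=(img.min(-1)>110)&(img.max(-1)-img.min(-1)<50)
    m=w&(abs(P[:,0]-575)<45)&(abs(P[:,1]-100)<40)&(P[:,2]>60)&(P[:,2]<130); q=P[m]
    t=q[q[:,2]>92]; print('lowgrip',len(t),np.percentile(t,[2,50,98],axis=0).round(1))
    b=q[q[:,2]<90]; print('bar',len(b),np.median(b,axis=0), np.polyfit(b[:,0],b[:,1],1))
plan(np.array([455,-227,170]),63.)
E
```

```text
lowgrip 30 [[552.6  92.9  95.6]
 [568.4  97.7  98.1]
 [582.5 103.1 101.7]]
bar 2 [578.01415431  97.65046946  84.86651019] [   1.7447681  -910.85018921]
lowgrip 28 [[550.9  93.7  95.6]
 [564.5  98.5 101.7]
 [578.4 102.4 105. ]]
bar 43 [600.94707697  99.64972779  75.59993159] [-2.58654499e-02  1.14247401e+02]
-2.97 2.19 0.51 0 -0 3.8
-2.82 2.38 0.51 0 -0 3.8
-2.66 2.56 0.51 0 -0 3.8
-2.48 2.74 0.51 0 -0 3.8
-2.3 2.89 0.51 0 -0 3.8
-2.1 3.04 0.51 0 -0 3.8
-1.89 3.17 0.51 0 -0 3.8
-1.68 3.29 0.51 0 -0 3.9
-1.45 3.4 0.51 0 -0 3.8
-1.22 3.49 0.51 0 -0 3.9
-0.99 3.56 0.52 0 -0 3.8
-0.74 3.62 0.51 0 -0 3.9
```

send_rows(
  targets=[
    {"gripper":-1,"x":-2.97,"y":2.19,"z":0.5,"az":3.8},
    {"gripper":-1,"x":-2.82,"y":2.38,"z":0.5,"az":3.8},
    {"gripper":-1,"x":-2.66,"y":2.56,"z":0.5,"az":3.8},
    {"gripper":-1,"x":-2.48,"y":2.74,"z":0.5,"az":3.8},
    {"gripper":-1,"x":-2.3,"y":2.89,"z":0.5,"az":3.8},
  ],
)

```text
$.targets[0]: bad value
```

send_rows(
  targets=[
    {"gripper":-1,"x":-2.1,"y":3.04,"z":0.5,"az":3.8},
    {"gripper":-1,"x":-1.89,"y":3.17,"z":0.5,"az":3.8},
    {"gripper":-1,"x":-1.68,"y":3.29,"z":0.5,"az":3.9},
    {"gripper":-1,"x":-1.45,"y":3.4,"z":0.5,"az":3.8},
    {"gripper":-1,"x":-1.22,"y":3.49,"z":0.5,"az":3.9},
  ],
)

```text
$.targets[0]: bad value
```

send_rows(
  targets=[
    {"gripper":-1,"x":-1,"y":3.56,"z":0.5,"az":3.8},
    {"gripper":-1,"x":-0.74,"y":3.62,"z":0.5,"az":3.9},
    {"gripper":-1},
    {"gripper":-1},
  ],
)

```text
$.targets[0]: bad value
```

Run:
```python
from h import *
s=arm.read_state(); print(s['clock'],s['position'],s['ee_rot'],np.degrees(s['joints']).round(1))
img,P=cloud('wrist'); np.savez('w1.npz',img=img,P=P); cv2.imwrite('pics/w1.png',img[...,::-1])
w=(img.min(-1)>110)&(img.max(-1).astype(int)-img.min(-1)<50)
q=P[w&(abs(P[...,0]-540)<120)&(abs(P[...,1]+270)<100)&(P[...,2]>-5)&(P[...,2]<60)]
print(len(q),np.percentile(q,[1,50,99],axis=0).round())
g=q[q[:,2]>27]; print('grip',len(g),cv2.minAreaRect(g[:,:2].astype(np.float32)),np.median(g[:,2]))
pl=q[(q[:,2]<20)]; print(cv2.minAreaRect(pl[:,:2].astype(np.float32)))
```

```text
0.5 [ 202.41050319 -591.26115354  231.26264676] [-1.64136625e-01  9.86437614e-01  5.20631259e-05  7.61077542e-06] [-56.3  22.    0.4  -0.  -68.4 -14.8]Traceback (most recent call last):
  File "<stdin>", line 6, in <module>
    return _quantile_unchecked(
        a, q, axis, out, overwrite_input, method, keepdims, weights)
    return _ureduce(a,
                    func=_quantile_ureduce_func,
    ...<5 lines>...
                    overwrite_input=overwrite_input,
                    method=method)
    r = func(a, **kwargs)
    result = _quantile(arr,
                       quantiles=q,
    ...<2 lines>...
                       out=out,
                       weights=wgt)
    slices_having_nans = np.isnan(arr[-1, ...])
                                  ~~~^^^^^^^^^
IndexError: index -1 is out of bounds for axis 0 with size 0
```

View pics/w1.png

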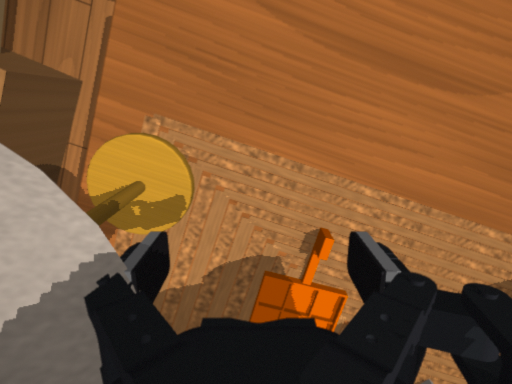

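The moves were refused, probably because every row needs every key, so the arm hasn't moved. The wrist picture shows only the orange look-alike at about (310,300) and a yellow disc. I'm resending with all keys.

send_rows(
  targets=[
    {"gripper":-1,"x":-2.97,"y":2.19,"z":0.5,"ax":0,"ay":0,"az":3.8},
    {"gripper":-1,"x":-2.82,"y":2.38,"z":0.5,"ax":0,"ay":0,"az":3.8},
    {"gripper":-1,"x":-2.66,"y":2.56,"z":0.5,"ax":0,"ay":0,"az":3.8},
    {"gripper":-1,"x":-2.48,"y":2.74,"z":0.5,"ax":0,"ay":0,"az":3.8},
    {"gripper":-1,"x":-2.3,"y":2.89,"z":0.5,"ax":0,"ay":0,"az":3.8},
  ],
)

```text
clock: 0.97
position: [308.2, -438.2, 206.2]
ee_rot: [0.003, 1.0, -0.0, 0.0]
contact_force: [1.3, -0.6, -0.1]
gripper_width: 85.3
grasp_force: 0.0
```

send_rows(
  targets=[
    {"gripper":-1,"x":-2.1,"y":3.04,"z":0.5,"ax":0,"ay":0,"az":3.8},
    {"gripper":-1,"x":-1.89,"y":3.17,"z":0.5,"ax":0,"ay":0,"az":3.8},
    {"gripper":-1,"x":-1.68,"y":3.29,"z":0.5,"ax":0,"ay":0,"az":3.9},
    {"gripper":-1,"x":-1.45,"y":3.4,"z":0.5,"ax":0,"ay":0,"az":3.8},
    {"gripper":-1,"x":-1.22,"y":3.49,"z":0.5,"ax":0,"ay":0,"az":3.9},
  ],
)

```text
clock: 1.38
position: [413.7, -286.2, 181.5]
ee_rot: [0.169, 0.986, -0.0, 0.0]
contact_force: [0.5, -0.2, 0.3]
gripper_width: 85.4
grasp_force: 0.0
```

send_rows(
  targets=[
    {"gripper":-1,"x":-1,"y":3.56,"z":0.5,"ax":0,"ay":0,"az":3.8},
    {"gripper":-1,"x":-0.74,"y":3.62,"z":0.5,"ax":0,"ay":0,"az":3.9},
    {"gripper":-1,"x":0,"y":0,"z":0,"ax":0,"ay":0,"az":0},
    {"gripper":-1,"x":0,"y":0,"z":0,"ax":0,"ay":0,"az":0},
  ],
)

```text
clock: 1.72
position: [456.0, -225.5, 171.2]
ee_rot: [0.232, 0.973, -0.0, -0.0]
contact_force: [-0.3, -0.3, -0.1]
gripper_width: 85.3
grasp_force: 0.0
```

Run:
```python
from h import *
s=arm.read_state(); print(s['clock'],s['position'],s['ee_rot'],np.degrees(s['joints']).round(1))
img,P=cloud('wrist'); np.savez('w1.npz',img=img,P=P); cv2.imwrite('pics/w2.png',img[...,::-1])
w=(img.min(-1)>110)&(img.max(-1).astype(int)-img.min(-1)<50)
q=P[w&(abs(P[...,0]-540)<120)&(abs(P[...,1]+270)<100)&(P[...,2]>-5)&(P[...,2]<60)]
if len(q):
    print(len(q),np.percentile(q,[1,50,99],axis=0).round())
    g=q[q[:,2]>27]; print('grip',len(g),len(g) and (cv2.minAreaRect(g[:,:2].astype(np.float32)),np.median(g[:,2])))
    pl=q[(q[:,2]<20)]; print(cv2.minAreaRect(pl[:,:2].astype(np.float32)))
```

```text
1.7167 [ 455.98348003 -225.51766372  171.16480151] [ 2.31536622e-01  9.72826174e-01 -3.53867861e-05 -1.64165433e-04] [  -8.    13.9  -20.7    0.   -55.3 -108.8]
8148 [[ 454. -344.    3.]
 [ 559. -274.    5.]
 [ 626. -215.   35.]]
grip 323 (((461.1932678222656, -228.78553771972656), (10.554109573364258, 29.63764190673828), 62.34996795654297), np.float64(34.4104407803714))
((545.9246215820312, -272.5293273925781), (119.54475402832031, 146.0865478515625), 61.94940185546875)
```

View pics/w2.png

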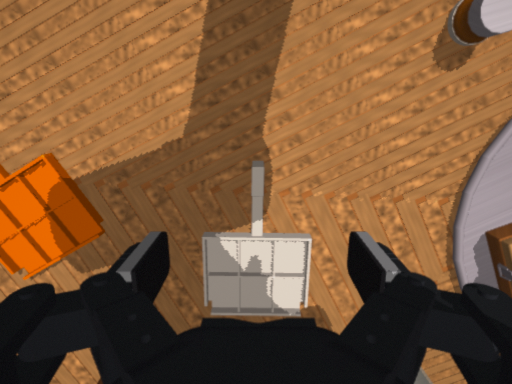

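The white tier's plate shows at about (257,275), with the grip block at (258,178). Measured in world frame, the grip is at (461.5,-229,34.4) with tier y at 62.1°, which agrees with both fixed cameras. Now to descend.

Run:
```python
from h import *
plan(np.array([461.5,-229,7]),62.1,step=30)
```

```text
-0.11 0.01 2.74 -0 -0 0.2
-0.11 0.01 2.74 -0 -0 0.2
-0.11 0.01 2.74 -0 -0 0.2
-0.11 0.01 2.74 -0 -0 0.1
-0.11 0.01 2.74 -0 -0 0.2
-0.11 0.01 2.73 -0 -0 0.1
```

send_rows(
  targets=[
    {"gripper":-1,"x":-0.11,"y":0,"z":2.7,"ax":0,"ay":0,"az":0.2},
    {"gripper":-1,"x":-0.11,"y":0,"z":2.7,"ax":0,"ay":0,"az":0.2},
    {"gripper":-1,"x":-0.11,"y":0,"z":2.7,"ax":0,"ay":0,"az":0.2},
    {"gripper":-1,"x":-0.11,"y":0,"z":2.7,"ax":0,"ay":0,"az":0.2},
    {"gripper":-1,"x":-0.11,"y":0,"z":2.7,"ax":0,"ay":0,"az":0.1},
  ],
)

```text
clock: 2.18
position: [459.5, -231.0, 35.7]
ee_rot: [0.242, 0.97, -0.0, 0.001]
contact_force: [0.3, -0.4, 0.4]
gripper_width: 85.2
grasp_force: 0.0
```

send_rows(
  targets=[
    {"gripper":-1,"x":-0.11,"y":0,"z":2.7,"ax":0,"ay":0,"az":0.1},
    {"gripper":-1,"x":0,"y":0,"z":0,"ax":0,"ay":0,"az":0},
    {"gripper":-1,"x":0,"y":0,"z":0,"ax":0,"ay":0,"az":0},
  ],
)

```text
clock: 2.43
position: [459.7, -231.1, 8.7]
ee_rot: [0.243, 0.97, -0.0, -0.002]
contact_force: [0.8, 0.2, -0.8]
gripper_width: 85.8
grasp_force: 0.0
```

Run:
```python
from h import *
plan(np.array([461.5,-229,7]),62.1,step=30)
```

```text
-0.06 0.27 0.17 -0.1 -0.2 -0.2
```

send_rows(
  targets=[
    {"gripper":-1,"x":-0.06,"y":0.27,"z":0.15,"ax":0,"ay":0,"az":0},
    {"gripper":0,"x":0,"y":0,"z":0,"ax":0,"ay":0,"az":0},
    {"gripper":1,"x":0,"y":0,"z":0,"ax":0,"ay":0,"az":0},
    {"gripper":1,"x":0,"y":0,"z":0,"ax":0,"ay":0,"az":0},
    {"gripper":1,"x":0,"y":0,"z":0,"ax":0,"ay":0,"az":0},
  ],
)

```text
clock: 2.85
position: [463.2, -228.0, 8.8]
ee_rot: [0.242, 0.97, 0.0, 0.001]
contact_force: [0.7, -0.5, 0.1]
gripper_width: 38.7
grasp_force: 0.0
```

send_rows(
  targets=[
    {"gripper":1,"x":0,"y":0,"z":0,"ax":0,"ay":0,"az":0},
    {"gripper":1,"x":0,"y":0,"z":0,"ax":0,"ay":0,"az":0},
    {"gripper":1,"x":0,"y":0,"z":0,"ax":0,"ay":0,"az":0},
    {"gripper":1,"x":0,"y":0,"z":0,"ax":0,"ay":0,"az":0},
  ],
)

```text
clock: 3.18
position: [462.9, -228.0, 8.3]
ee_rot: [0.242, 0.97, -0.0, 0.0]
contact_force: [-0.5, 1.6, 6.0]
gripper_width: 11.1
grasp_force: 59.5
```

send_rows(
  targets=[
    {"gripper":1,"x":0,"y":0,"z":-1,"ax":0,"ay":0,"az":0},
    {"gripper":1,"x":0,"y":0,"z":-2.5,"ax":0,"ay":0,"az":0},
    {"gripper":1,"x":0,"y":0,"z":-3,"ax":0,"ay":0,"az":0},
    {"gripper":1,"x":0,"y":0,"z":-3,"ax":0,"ay":0,"az":0},
    {"gripper":1,"x":0,"y":0,"z":-3,"ax":0,"ay":0,"az":0},
  ],
)

```text
clock: 3.6
position: [461.8, -227.8, 134.0]
ee_rot: [0.242, 0.97, 0.0, -0.001]
contact_force: [1.2, 0.1, -1.7]
gripper_width: 11.1
grasp_force: 58.6
```

send_rows(
  targets=[
    {"gripper":1,"x":0,"y":0,"z":-1,"ax":0,"ay":0,"az":0},
    {"gripper":1,"x":0,"y":0,"z":0,"ax":0,"ay":0,"az":0},
    {"gripper":1,"x":0,"y":0,"z":0,"ax":0,"ay":0,"az":0},
  ],
)

```text
clock: 3.85
position: [462.0, -227.6, 142.3]
ee_rot: [0.242, 0.97, 0.0, -0.0]
contact_force: [-0.5, 0.5, -1.3]
gripper_width: 10.8
grasp_force: 58.7
```

Run:
```python
from h import *
print(arm.read_state()['position'],arm.read_state()['gripper_width'])
plan(np.array([425,98,143]),90,step=22)
```

```text
[ 461.95921917 -227.63330292  142.32350286] 10.780752556865503
1.24 1.8 -0 0 -0 -1.9
1.18 1.84 -0 0 -0 -1.9
1.12 1.88 -0 0 -0 -1.9
1.05 1.91 -0 0 -0 -1.9
0.99 1.95 -0 0 -0 -1.9
0.92 1.98 -0 0 -0 -1.9
0.86 2.01 -0 0 -0 -1.8
0.79 2.04 -0 0 -0 -1.9
0.73 2.06 -0 0 -0 -1.8
0.66 2.08 -0.01 0 -0 -1.9
0.59 2.1 -0 0 -0 -1.8
0.53 2.12 -0.01 0 -0 -1.9
0.45 2.14 -0 0 -0 -1.8
0.39 2.15 -0.01 0 -0 -1.9
0.31 2.16 -0 0.1 -0 -1.8
```

send_rows(
  targets=[
    {"gripper":1,"x":1.24,"y":1.8,"z":0,"ax":0,"ay":0,"az":-1.9},
    {"gripper":1,"x":1.18,"y":1.84,"z":0,"ax":0,"ay":0,"az":-1.9},
    {"gripper":1,"x":1.12,"y":1.88,"z":0,"ax":0,"ay":0,"az":-1.9},
    {"gripper":1,"x":1.05,"y":1.91,"z":0,"ax":0,"ay":0,"az":-1.9},
    {"gripper":1,"x":1,"y":1.95,"z":0,"ax":0,"ay":0,"az":-1.9},
  ],
)

```text
clock: 4.27
position: [448.1, -118.5, 140.2]
ee_rot: [0.16, 0.987, -0.0, -0.003]
contact_force: [-0.2, 0.7, -2.1]
gripper_width: 11.1
grasp_force: 58.8
```

send_rows(
  targets=[
    {"gripper":1,"x":0.92,"y":1.98,"z":0,"ax":0,"ay":0,"az":-1.9},
    {"gripper":1,"x":0.86,"y":2,"z":0,"ax":0,"ay":0,"az":-1.8},
    {"gripper":1,"x":0.8,"y":2.04,"z":0,"ax":0,"ay":0,"az":-1.9},
    {"gripper":1,"x":0.73,"y":2.06,"z":0,"ax":0,"ay":0,"az":-1.8},
    {"gripper":1,"x":0.66,"y":2.08,"z":0,"ax":0,"ay":0,"az":-1.9},
  ],
)

```text
clock: 4.68
position: [435.7, -10.4, 140.4]
ee_rot: [0.08, 0.997, -0.001, -0.003]
contact_force: [1.4, -0.6, -1.8]
gripper_width: 11.0
grasp_force: 58.8
```

send_rows(
  targets=[
    {"gripper":1,"x":0.6,"y":2.1,"z":0,"ax":0,"ay":0,"az":-1.8},
    {"gripper":1,"x":0.53,"y":2.12,"z":0,"ax":0,"ay":0,"az":-1.9},
    {"gripper":1,"x":0.45,"y":2.14,"z":0,"ax":0,"ay":0,"az":-1.8},
    {"gripper":1,"x":0.39,"y":2.15,"z":0,"ax":0,"ay":0,"az":-1.9},
    {"gripper":1,"x":0.31,"y":2.16,"z":0,"ax":0,"ay":0,"az":-1.8},
  ],
)

```text
clock: 5.1
position: [423.4, 97.8, 140.5]
ee_rot: [-0.001, 1.0, -0.001, -0.002]
contact_force: [0.8, 0.1, -0.7]
gripper_width: 11.2
grasp_force: 58.8
```

send_rows(
  targets=[
    {"gripper":1,"x":0,"y":0,"z":0,"ax":0,"ay":0,"az":0},
    {"gripper":1,"x":0,"y":0,"z":0,"ax":0,"ay":0,"az":0},
  ],
)

```text
clock: 5.27
position: [423.8, 97.7, 140.8]
ee_rot: [-0.001, 1.0, -0.001, -0.002]
contact_force: [0.2, 0.2, -1.5]
gripper_width: 10.8
grasp_force: 58.9
```

Run:
```python
from h import *
s=arm.read_state(); print(s['clock'],s['position'],s['ee_rot'])
ims=[]
for c in('wrist','top','scene'):
    img,P=cloud(c); np.savez('s_'+c+'.npz',img=img,P=P)
    ims.append(img if c=='wrist' else img[130:250,150:330] if c=='top' else img[120:280,220:420])
    I=img.astype(int).reshape(-1,3);Q=P.reshape(-1,3)
    w=(I.min(-1)>100)&(I.max(-1)-I.min(-1)<50)&(Q[:,0]>380)&(Q[:,0]<610)&(abs(Q[:,1]-98)<75)
    q=Q[w&(Q[:,2]>122)&(Q[:,2]<185)]
    if len(q)>20:
        print(c,'held',len(q),cv2.minAreaRect(q[:,:2].astype(np.float32)))
        pl=q[(q[:,0]>490)&(q[:,2]<160)]; A=np.c_[pl[:,:2]-[545,98],np.ones(len(pl))]
        print('plate fit slope x,y,z',np.linalg.lstsq(A,pl[:,2],rcond=None)[0],'n',len(pl))
        g=q[(q[:,2]>152)&(q[:,0]<460)]; print('grip z',len(g),np.median(g,axis=0) if len(g) else '')
    w2=(I.min(-1)>100)&(I.max(-1)-I.min(-1)<50)&(abs(Q[:,0]-690)<110)&(abs(Q[:,1]-98)<90)&(Q[:,2]>180)&(Q[:,2]<196)
    t=Q[w2]
    if len(t)>20: print('frame top',len(t),np.median(t[:,2]),cv2.minAreaRect(t[:,:2].astype(np.float32)))
a=cv2.resize(ims[1],(400,267));b=cv2.resize(ims[2],(400,320)); H=np.zeros((587,800,3),np.uint8)
H[:267,:400]=a;H[:320,400:]=b;H[320:587,:400]=cv2.resize(ims[0],(400,267)) ; cv2.imwrite('pics/m1.png',H[...,::-1])
```

```text
5.2667 [423.80798431  97.7171806  140.77525812] [-7.05875713e-04  9.99996636e-01 -1.17346296e-03 -2.20268536e-03]
wrist held 2271 ((440.84454345703125, 96.74351501464844), (32.264923095703125, 66.66535949707031), 72.69912719726562)
plate fit slope x,y,z [0. 0. 0.] n 0
grip z 1584 [421.20134864  97.77424606 166.87004435]
top held 956 ((540.7144165039062, 95.70999145507812), (118.3528060913086, 100.25743865966797), 89.45481872558594)
plate fit slope x,y,z [-2.90476076e-03 -8.70371176e-03  1.38101384e+02] n 956
grip z 0 
frame top 221 188.04583636395796 ((681.1962280273438, 100.09754943847656), (121.96797180175781, 148.43544006347656), 1.9470105171203613)
scene held 918 ((513.7410278320312, 97.31269836425781), (120.95246887207031, 162.65048217773438), 87.92186737060547)
plate fit slope x,y,z [8.85704099e-03 1.28971525e-03 1.37455747e+02] n 885
grip z 5 [436.81250172  96.96858618 164.75342169]
frame top 299 186.14136953599598 ((683.5858154296875, 98.98457336425781), (118.8521728515625, 146.1138916015625), 1.440337896347046)
```

View pics/m1.png

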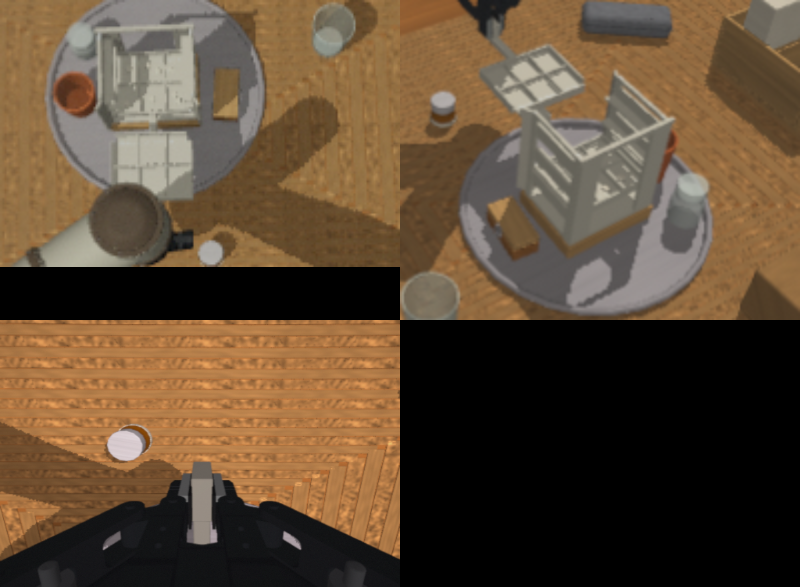

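Top left and top right show the tier held level in front of the caddy, and the pinch is central in the wrist view. Next I refine the caddy's yaw and centreline.

Run:
```python
from h import *
for f in('top','scene','s_top','s_scene'):
    z=np.load(f+'.npz');P=z['P'].reshape(-1,3);I=z['img'].reshape(-1,3).astype(int)
    w=(I.min(-1)>80)&(I.max(-1)-I.min(-1)<50)&(P[:,2]>180)&(P[:,2]<197)&(P[:,0]>610)&(P[:,0]<770)
    for n,m in(('L',w&(P[:,1]>155)&(P[:,1]<185)&(P[:,0]<735)),('R',w&(P[:,1]>15)&(P[:,1]<45)&(P[:,0]<735))):
        q=P[m]
        if len(q)>15:
            k=np.polyfit(q[:,0],q[:,1],1); print(f,n,len(q),'slope',k[0].round(4),'y@680',np.polyval(k,680).round(1),'x',np.percentile(q[:,0],[1,99]).round(),'yrange',np.percentile(q[:,1],[2,98]).round(),'z',np.median(q[:,2]).round(1))
    b=P[w&(P[:,0]>735)&(abs(P[:,1]-100)<50)]
    if len(b)>15: k=np.polyfit(b[:,1],b[:,0],1); print(f,'rear slope',-k[0].round(4),'x',np.percentile(b[:,0],[2,50,98]).round(),len(b))
    # lower tier plate
    w=(I.min(-1)>80)&(I.max(-1)-I.min(-1)<50)&(abs(P[:,1]-100)<80)&(P[:,0]>540)&(P[:,0]<770)
    q=P[w&(P[:,2]>64)&(P[:,2]<86)]; print(f,'lowtier',len(q),cv2.minAreaRect(q[q[:,0]>625][:,:2].astype(np.float32)),np.percentile(q[:,0],98))
    g=P[w&(P[:,2]>93)&(P[:,2]<108)&(P[:,0]<590)&(abs(P[:,1]-98)<12)]
    if len(g)>8: print('  lowgrip',len(g),g.mean(0),cv2.minAreaRect(g[:,:2].astype(np.float32)),np.percentile(g[:,2],[50,90]))
```

```text
top L 65 slope -0.0065 y@680 167.4 x [619. 735.] yrange [158. 172.] z 187.0
top R 59 slope 0.0504 y@680 32.7 x [623. 735.] yrange [28. 40.] z 187.1
top rear slope 0.0112 x [735. 737. 742.] 63
top lowtier 922 ((681.2391967773438, 97.08512878417969), (132.69322204589844, 112.14282989501953), 89.48645782470703) 732.289936670526
  lowgrip 34 [563.95014238  97.40689796 100.9203897 ] ((564.7188110351562, 97.30461883544922), (27.90399742126465, 10.547832489013672), 0.03164401650428772) [101.15808333 103.59059644]
scene L 92 slope 0.0142 y@680 165.1 x [628. 731.] yrange [162. 170.] z 184.5
scene R 100 slope 0.0281 y@680 31.9 x [626. 732.] yrange [26. 36.] z 184.3
scene rear slope 0.0288 x [736. 740. 744.] 132
scene lowtier 982 ((683.6952514648438, 95.79997253417969), (121.0289535522461, 145.16665649414062), 1.529996395111084) 743.9129018349649
  lowgrip 34 [569.27426576  97.99892567  97.92215319] ((567.9308471679688, 97.96543884277344), (10.08086109161377, 30.785205841064453), 87.67467498779297) [ 97.83528172 100.17451364]
s_top L 62 slope 0.0069 y@680 167.8 x [620. 735.] yrange [163. 172.] z 186.4
s_top R 54 slope 0.0435 y@680 32.4 x [623. 734.] yrange [27. 35.] z 186.4
s_top rear slope 0.0033 x [735. 738. 741.] 57
s_top lowtier 883 ((681.2115478515625, 97.99833679199219), (129.155517578125, 111.97428894042969), 88.47256469726562) 731.9755155361695
s_scene L 90 slope 0.0045 y@680 164.8 x [631. 734.] yrange [161. 170.] z 184.6
s_scene R 99 slope 0.0269 y@680 31.8 x [628. 732.] yrange [26. 36.] z 184.3
s_scene rear slope 0.029 x [736. 741. 744.] 132
s_scene lowtier 986 ((684.6143188476562, 96.1541748046875), (120.30243682861328, 146.71755981445312), 0.5244585275650024) 743.6631365492298
  lowgrip 22 [574.52208247  97.95683422  98.30685448] ((572.5369873046875, 98.31634521484375), (18.97888946533203, 11.988619804382324), 1.5395970344543457) [ 98.89221168 100.33027263]
```

Run:
```python
from h import *
plan(np.array([440,95,126.]),91.1,nmin=3); print(); plan(np.array([555,97.3,126]),91.1,step=15)
```

```text
-0.52 -0.05 0.52 -0 -0.1 -0.4
-0.52 -0.06 0.52 -0 -0 -0.4
-0.52 -0.06 0.52 -0.1 -0.1 -0.4

-1.45 0.01 0.17 -0 -0 -0.1
-1.45 0.01 0.17 -0 -0 -0.1
-1.45 0 0.17 -0 -0 -0.1
-1.45 0 0.17 -0 -0 -0.1
-1.45 -0 0.17 -0 -0 -0.2
-1.45 -0.01 0.17 -0 -0 -0.1
-1.45 -0.01 0.17 -0 -0.1 -0.2
-1.46 -0.01 0.17 -0 -0 -0.1
-1.45 -0.01 0.17 -0.1 -0.1 -0.2
```

send_rows(
  targets=[
    {"gripper":1,"x":-0.52,"y":-0.06,"z":0.52,"ax":0,"ay":0,"az":-0.4},
    {"gripper":1,"x":-0.52,"y":-0.06,"z":0.52,"ax":0,"ay":0,"az":-0.4},
    {"gripper":1,"x":-0.52,"y":-0.06,"z":0.52,"ax":0,"ay":0,"az":-0.4},
    {"gripper":1,"x":0,"y":0,"z":0,"ax":0,"ay":0,"az":0},
    {"gripper":1,"x":0,"y":0,"z":0,"ax":0,"ay":0,"az":0},
  ],
)

```text
clock: 5.83
position: [440.9, 95.4, 126.5]
ee_rot: [-0.01, 1.0, -0.0, -0.001]
contact_force: [0.2, 0.1, -1.7]
gripper_width: 10.9
grasp_force: 58.8
```

send_rows(
  targets=[
    {"gripper":1,"x":-0.7,"y":0,"z":0,"ax":0,"ay":0,"az":0},
    {"gripper":1,"x":-0.7,"y":0,"z":0,"ax":0,"ay":0,"az":0},
    {"gripper":1,"x":-0.7,"y":0,"z":0,"ax":0,"ay":0,"az":0},
    {"gripper":1,"x":-0.7,"y":0,"z":0,"ax":0,"ay":0,"az":0},
    {"gripper":1,"x":-0.7,"y":0,"z":0,"ax":0,"ay":0,"az":0},
  ],
)

```text
clock: 6.25
position: [476.9, 96.8, 127.4]
ee_rot: [-0.01, 1.0, 0.0, 0.0]
contact_force: [-0.3, -0.2, -1.4]
gripper_width: 10.9
grasp_force: 58.9
```

```bash
cat > look.py <<'E'
from h import *
import sys
s=arm.read_state(); print(s['clock'],s['position'],s['ee_rot'],s['contact_force'])
ims=[]
for c in('top','scene'):
    img,P=cloud(c); ims.append(img[130:230,170:270] if c=='top' else img[150:260,270:370])
    I=img.astype(int).reshape(-1,3);Q=P.reshape(-1,3)
    w=(I.min(-1)>80)&(I.max(-1)-I.min(-1)<50)&(Q[:,0]>480)&(Q[:,0]<735)&(abs(Q[:,1]-98)<57)
    q=Q[w&(Q[:,2]>106)&(Q[:,2]<145)]
    if len(q)<30: continue
    A=np.c_[q[:,:2]-q[:,:2].mean(0),np.ones(len(q))]
    print(c,len(q),cv2.minAreaRect(q[:,:2].astype(np.float32)),'fit',np.linalg.lstsq(A,q[:,2],rcond=None)[0].round(3),'x',np.percentile(q[:,0],[1,99]).round(1),'y',np.percentile(q[:,1],[1,99]).round(1))
H=np.hstack([cv2.resize(i,(400,400),interpolation=cv2.INTER_CUBIC) for i in ims]); cv2.imwrite(sys.argv[1],H[...,::-1])
E
python3 look.py pics/m2.png
```

```text
6.25 [476.87718477  96.76246219 127.35664874] [-1.04458659e-02  9.99945407e-01  9.98550857e-05  2.39742618e-04] [-0.32741635 -0.1949965  -1.40612624]
top 818 ((639.3530883789062, 98.40866088867188), (191.12489318847656, 112.67537689208984), 0.2512606680393219) fit [-2.60000e-02 -4.00000e-03  1.24442e+02] x [544.7 719.7] y [ 42.9 154.5]
scene 1031 ((609.889892578125, 98.18977355957031), (250.0558319091797, 113.496337890625), 0.024273348972201347) fit [-5.3000e-02 -3.0000e-03  1.2363e+02] x [491.8 709.5] y [ 46.6 154.5]
```

View pics/m2.png

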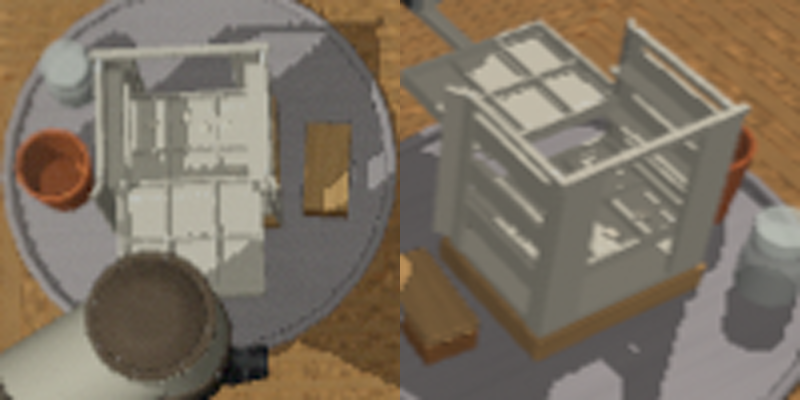

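The tier is entering between the middle and top ledges, clear on both sides. I'll go on and watch the force.

send_rows(
  targets=[
    {"gripper":1,"x":-0.8,"y":-0.02,"z":0,"ax":0,"ay":0,"az":0},
    {"gripper":1,"x":-0.8,"y":-0.02,"z":0,"ax":0,"ay":0,"az":0},
    {"gripper":1,"x":-0.8,"y":-0.02,"z":0,"ax":0,"ay":0,"az":0},
    {"gripper":1,"x":-0.8,"y":-0.02,"z":0,"ax":0,"ay":0,"az":0},
    {"gripper":1,"x":-0.8,"y":-0.02,"z":0,"ax":0,"ay":0,"az":0},
  ],
)

```text
clock: 6.77
position: [516.8, 96.5, 127.2]
ee_rot: [-0.01, 1.0, -0.0, 0.0]
contact_force: [0.1, -0.4, -1.4]
gripper_width: 11.2
grasp_force: 58.9
```

send_rows(
  targets=[
    {"gripper":1,"x":-0.8,"y":0,"z":0,"ax":0,"ay":0,"az":0},
    {"gripper":1,"x":-0.8,"y":0,"z":0,"ax":0,"ay":0,"az":0},
    {"gripper":1,"x":-0.8,"y":0,"z":0,"ax":0,"ay":0,"az":0},
    {"gripper":1,"x":-0.8,"y":0,"z":0,"ax":0,"ay":0,"az":0},
    {"gripper":1,"x":0,"y":0,"z":0,"ax":0,"ay":0,"az":0},
  ],
)

```text
clock: 7.18
position: [549.7, 97.3, 127.2]
ee_rot: [-0.01, 1.0, 0.0, 0.001]
contact_force: [0.1, 0.2, -1.2]
gripper_width: 10.8
grasp_force: 58.9
```

```bash
python3 look.py pics/m3.png
```

```text
7.1833 [549.66081607  97.31150146 127.15100047] [-1.03230933e-02  9.99946542e-01  3.71286951e-05  5.87633048e-04] [ 0.14730473  0.2082931  -1.21330384]
top 570 ((637.559326171875, 94.87254333496094), (206.37750244140625, 105.01515197753906), 7.325150966644287) fit [ 8.00000e-03 -4.00000e-03  1.24483e+02] x [617.2 733.4] y [ 42.8 153.6]
scene 863 ((646.6271362304688, 98.18736267089844), (114.23616027832031, 174.83721923828125), 89.45309448242188) fit [-2.80000e-02 -3.80000e-02  1.24075e+02] x [561.9 717.7] y [ 41.5 154.6]
```

View pics/m3.png

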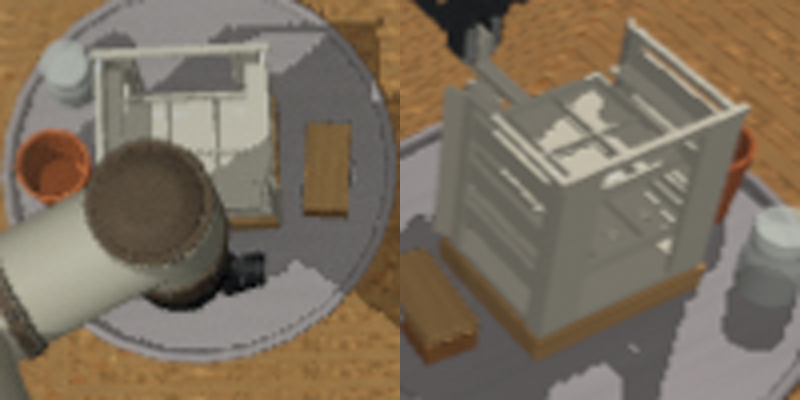

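It is nearly inside and free of contact. I'll advance in the air, then lower onto the ledges in small steps.

send_rows(
  targets=[
    {"gripper":1,"x":-0.4,"y":0,"z":0,"ax":0,"ay":0,"az":0},
    {"gripper":1,"x":-0.4,"y":0,"z":0,"ax":0,"ay":0,"az":0},
    {"gripper":1,"x":-0.3,"y":0,"z":0.2,"ax":0,"ay":0,"az":0},
    {"gripper":1,"x":0,"y":0,"z":0.2,"ax":0,"ay":0,"az":0},
    {"gripper":1,"x":0,"y":0,"z":0,"ax":0,"ay":0,"az":0},
  ],
)

```text
clock: 7.7
position: [558.5, 97.2, 122.6]
ee_rot: [-0.01, 1.0, -0.0, -0.001]
contact_force: [-1.6, -0.4, -1.3]
gripper_width: 10.9
grasp_force: 58.9
```

send_rows(
  targets=[
    {"gripper":1,"x":0,"y":0,"z":0.1,"ax":0,"ay":0,"az":0},
    {"gripper":1,"x":0,"y":0,"z":0.1,"ax":0,"ay":0,"az":0},
    {"gripper":1,"x":0,"y":0,"z":0,"ax":0,"ay":0,"az":0},
  ],
)

```text
clock: 7.95
position: [558.6, 97.3, 121.0]
ee_rot: [-0.01, 1.0, -0.0, -0.0]
contact_force: [0.2, -0.4, -0.8]
gripper_width: 11.1
grasp_force: 58.9
```

send_rows(
  targets=[
    {"gripper":1,"x":0,"y":0,"z":0.1,"ax":0,"ay":0,"az":0},
    {"gripper":1,"x":0,"y":0,"z":0,"ax":0,"ay":0,"az":0},
  ],
)

```text
clock: 8.12
position: [558.7, 97.3, 120.1]
ee_rot: [-0.01, 1.0, -0.0, -0.0]
contact_force: [-0.7, 0.1, -0.8]
gripper_width: 10.8
grasp_force: 58.9
```

send_rows(
  targets=[
    {"gripper":1,"x":0,"y":0,"z":0.1,"ax":0,"ay":0,"az":0},
    {"gripper":1,"x":0,"y":0,"z":0,"ax":0,"ay":0,"az":0},
  ],
)

```text
clock: 8.28
position: [558.8, 97.4, 119.1]
ee_rot: [-0.01, 1.0, -0.0, -0.0]
contact_force: [-0.1, -0.7, -1.2]
gripper_width: 10.9
grasp_force: 58.9
```

send_rows(
  targets=[
    {"gripper":1,"x":0,"y":0,"z":0.05,"ax":0,"ay":0,"az":0},
    {"gripper":1,"x":0,"y":0,"z":0,"ax":0,"ay":0,"az":0},
  ],
)

```text
clock: 8.45
position: [558.9, 97.4, 118.8]
ee_rot: [-0.01, 1.0, 0.0, 0.0]
contact_force: [-0.5, 0.9, -1.6]
gripper_width: 10.7
grasp_force: 59.0
```

send_rows(
  targets=[
    {"gripper":1,"x":0,"y":0,"z":0.1,"ax":0,"ay":0,"az":0},
    {"gripper":1,"x":0,"y":0,"z":0,"ax":0,"ay":0,"az":0},
  ],
)

```text
clock: 8.62
position: [559.0, 97.4, 118.4]
ee_rot: [-0.011, 1.0, 0.0, 0.0]
contact_force: [-2.5, -0.1, 3.5]
gripper_width: 11.0
grasp_force: 59.7
```

send_rows(
  targets=[
    {"gripper":1,"x":0,"y":0,"z":0.1,"ax":0,"ay":0,"az":0},
    {"gripper":1,"x":0,"y":0,"z":0,"ax":0,"ay":0,"az":0},
  ],
)

```text
clock: 8.78
position: [558.9, 97.4, 118.0]
ee_rot: [-0.011, 1.0, 0.0, 0.0]
contact_force: [-5.9, 0.0, 7.7]
gripper_width: 11.2
grasp_force: 60.3
```

send_rows(
  targets=[
    {"gripper":1,"x":0,"y":0,"z":0.05,"ax":0,"ay":0,"az":0},
    {"gripper":1,"x":0,"y":0,"z":0,"ax":0,"ay":0,"az":0},
    {"gripper":1,"x":0,"y":0,"z":0,"ax":0,"ay":0,"az":0},
  ],
)

```text
clock: 9.03
position: [558.9, 97.4, 117.9]
ee_rot: [-0.011, 1.0, 0.0, 0.001]
contact_force: [-5.4, 0.1, 8.4]
gripper_width: 11.2
grasp_force: 60.4
```

```bash
python3 look.py pics/m4.png;  python3 -c "
from h import *
for i in range(2):
    arm.get_image('top'); s=arm.read_state(); print(s['position'],s['contact_force'],s['wrist_torque'])"
```

```text
9.0333 [558.88122348  97.37883001 117.85817618] [-1.06936749e-02  9.99942673e-01  4.16021386e-05  5.42608020e-04] [-5.35717859  0.13826047  8.41680175]
top 540 ((680.4859619140625, 98.61173248291016), (109.36894989013672, 111.67002868652344), 0.3102145195007324) fit [ 2.0000e-02 -5.0000e-03  1.1667e+02] x [626.7 726.2] y [ 45.8 154.1]
scene 858 ((649.1216430664062, 98.10102081298828), (113.9638900756836, 170.58389282226562), 89.51131439208984) fit [-3.200e-02 -2.500e-02  1.168e+02] x [570.  729.1] y [ 41.6 154.6]
[558.89189226  97.37997586 117.86261558] [-5.6437377   0.83286585  9.10760872] [ 0.01897313  1.14873413 -0.00423724]
[558.88838718  97.37977932 117.85074914] [-5.47525054  0.91340007  9.87855044] [ 0.06564243  1.09189402 -0.00560554]
```

On the ledges at the expected height, with the underside at about 110. I'll ease the press slightly and push home.

send_rows(
  targets=[
    {"gripper":1,"x":0,"y":0,"z":-0.15,"ax":0,"ay":0,"az":0},
    {"gripper":1,"x":-0.2,"y":0,"z":0,"ax":0,"ay":0,"az":0},
    {"gripper":1,"x":-0.2,"y":0,"z":0,"ax":0,"ay":0,"az":0},
    {"gripper":1,"x":0,"y":0,"z":0,"ax":0,"ay":0,"az":0},
  ],
)

```text
clock: 9.57
position: [562.9, 97.3, 118.3]
ee_rot: [-0.011, 1.0, -0.0, -0.0]
contact_force: [-4.9, -0.7, 5.5]
gripper_width: 11.0
grasp_force: 60.0
```

send_rows(
  targets=[
    {"gripper":1,"x":-0.2,"y":0,"z":0,"ax":0,"ay":0,"az":0},
    {"gripper":1,"x":0,"y":0,"z":0,"ax":0,"ay":0,"az":0},
  ],
)

```text
clock: 9.73
position: [564.8, 97.3, 118.3]
ee_rot: [-0.011, 1.0, -0.0, -0.0]
contact_force: [-4.7, -0.8, 5.8]
gripper_width: 11.1
grasp_force: 60.1
```

send_rows(
  targets=[
    {"gripper":1,"x":-0.15,"y":0,"z":0,"ax":0,"ay":0,"az":0},
    {"gripper":1,"x":0,"y":0,"z":0,"ax":0,"ay":0,"az":0},
  ],
)

```text
clock: 9.9
position: [566.2, 97.3, 118.3]
ee_rot: [-0.01, 1.0, -0.0, -0.0]
contact_force: [-5.3, 0.2, 7.5]
gripper_width: 11.0
grasp_force: 60.1
```

Only sliding friction so far (about 5 N), so I keep going to the stop.

send_rows(
  targets=[
    {"gripper":1,"x":-0.15,"y":0,"z":-0.05,"ax":0,"ay":0,"az":0},
    {"gripper":1,"x":0,"y":0,"z":0,"ax":0,"ay":0,"az":0},
  ],
)

```text
clock: 10.07
position: [567.8, 97.4, 118.4]
ee_rot: [-0.01, 1.0, -0.0, -0.0]
contact_force: [-4.5, -0.2, 5.7]
gripper_width: 10.4
grasp_force: 59.7
```

send_rows(
  targets=[
    {"gripper":1,"x":-0.15,"y":0,"z":0,"ax":0,"ay":0,"az":0},
    {"gripper":1,"x":0,"y":0,"z":0,"ax":0,"ay":0,"az":0},
  ],
)

```text
clock: 10.23
position: [567.8, 97.3, 118.4]
ee_rot: [-0.01, 1.0, -0.0, -0.002]
contact_force: [-8.5, 1.5, 7.8]
gripper_width: 11.1
grasp_force: 60.2
```

send_rows(
  targets=[
    {"gripper":1,"x":-0.1,"y":0,"z":0,"ax":0,"ay":0,"az":0},
    {"gripper":1,"x":0,"y":0,"z":0,"ax":0,"ay":0,"az":0},
  ],
)

```text
clock: 10.4
position: [567.8, 97.4, 118.4]
ee_rot: [-0.01, 1.0, -0.0, -0.003]
contact_force: [-11.1, 2.3, 10.6]
gripper_width: 10.6
grasp_force: 60.5
```

The position stalled at 567.8 while the force rose, so it is against the back stops. I'll relieve the load and release.

send_rows(
  targets=[
    {"gripper":1,"x":0.2,"y":0,"z":-0.05,"ax":0,"ay":0,"az":0},
    {"gripper":1,"x":0,"y":0,"z":0,"ax":0,"ay":0,"az":0},
  ],
)

```text
clock: 10.57
position: [567.8, 97.5, 118.6]
ee_rot: [-0.01, 1.0, -0.0, -0.0]
contact_force: [-4.1, 0.7, 5.0]
gripper_width: 11.4
grasp_force: 59.7
```

send_rows(
  targets=[
    {"gripper":0.5,"x":0,"y":0,"z":0,"ax":0,"ay":0,"az":0},
    {"gripper":0,"x":0,"y":0,"z":0,"ax":0,"ay":0,"az":0},
    {"gripper":0,"x":0,"y":0,"z":0,"ax":0,"ay":0,"az":0},
    {"gripper":0,"x":0,"y":0,"z":0,"ax":0,"ay":0,"az":0},
    {"gripper":0,"x":0,"y":0,"z":0,"ax":0,"ay":0,"az":0},
  ],
)

```text
clock: 10.98
position: [568.6, 97.6, 118.5]
ee_rot: [-0.01, 1.0, -0.0, 0.0]
contact_force: [0.4, 0.5, -0.6]
gripper_width: 42.7
grasp_force: 0.0
```

send_rows(
  targets=[
    {"gripper":0,"x":0,"y":0,"z":-1,"ax":0,"ay":0,"az":0},
    {"gripper":0,"x":0,"y":0,"z":-2.5,"ax":0,"ay":0,"az":0},
    {"gripper":0,"x":0,"y":0,"z":-4,"ax":0,"ay":0,"az":0},
    {"gripper":0,"x":4,"y":0,"z":0,"ax":0,"ay":0,"az":0},
    {"gripper":0,"x":4,"y":0,"z":0,"ax":0,"ay":0,"az":0},
  ],
)

```text
clock: 11.4
position: [490.7, 97.0, 196.8]
ee_rot: [-0.01, 1.0, 0.002, 0.004]
contact_force: [-1.9, 0.6, -0.1]
gripper_width: 42.5
grasp_force: 0.0
```

send_rows(
  targets=[
    {"gripper":0,"x":4,"y":0,"z":0,"ax":0,"ay":0,"az":0},
    {"gripper":0,"x":4,"y":0,"z":0,"ax":0,"ay":0,"az":0},
    {"gripper":0,"x":0,"y":0,"z":0,"ax":0,"ay":0,"az":0},
    {"gripper":0,"x":0,"y":0,"z":0,"ax":0,"ay":0,"az":0},
  ],
)

```text
clock: 11.73
position: [407.1, 94.0, 195.0]
ee_rot: [-0.011, 1.0, 0.001, 0.001]
contact_force: [0.3, 0.4, 0.5]
gripper_width: 42.3
grasp_force: 0.0
```

```bash
python3 look.py pics/m5.png
python3 - <<'E'
from h import *
for c in('top','scene'):
    img,P=cloud(c);I=img.astype(int).reshape(-1,3);Q=P.reshape(-1,3)
    w=(I.min(-1)>80)&(I.max(-1)-I.min(-1)<50)&(Q[:,0]>535)&(Q[:,0]<595)&(abs(Q[:,1]-98)<15)
    for lo,hi in((92,108),(136,152)):
        g=Q[w&(Q[:,2]>lo)&(Q[:,2]<hi)]
        if len(g)>5: print(c,lo,len(g),np.median(g,axis=0).round(1),np.percentile(g[:,0],[3,97]).round(1))
E
```

```text
11.7333 [407.0978337   93.99444714 195.04709061] [-1.14204869e-02  9.99933897e-01  6.48120089e-04  1.16403810e-03] [0.27605721 0.44803931 0.51249302]
top 998 ((642.3048095703125, 98.74771118164062), (184.0973358154297, 112.01879119873047), 0.04518526792526245) fit [-6.10000e-02  6.00000e-03  1.17381e+02] x [558.1 733.2] y [ 51.8 154.1]
scene 858 ((643.9359130859375, 97.83638000488281), (182.28907775878906, 113.6870346069336), 0.2597578167915344) fit [-7.30000e-02 -2.40000e-02  1.17275e+02] x [557.4 734.6] y [ 42.3 154.5]
top 136 37 [566.2  98.3 145.4] [551.4 580.3]
scene 92 23 [571.1  95.5  98.9] [555.6 582.5]
scene 136 42 [571.1  95.3 141.8] [555.6 585.1]
```

View pics/m5.png

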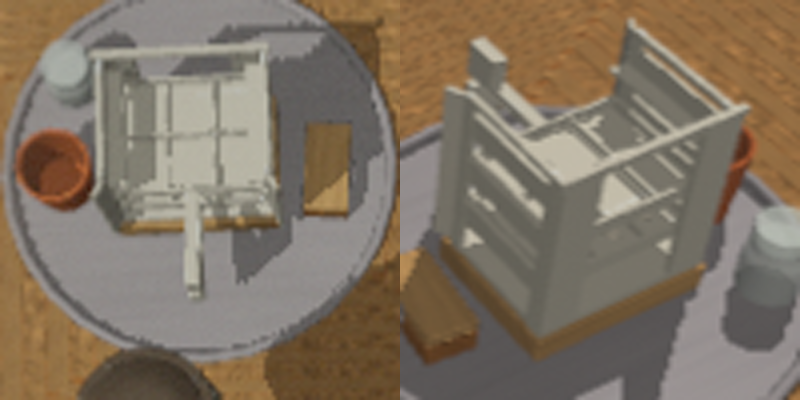

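The middle tier is on its rails directly above the lower one: both grips are at x = 571.1 in the scene view and 43–44 mm apart in height. The gripper is clear, so I'm handing in.

```bash
python3 -c "
from bench import arm
print(arm.job_done())"
```

```text
the job is handed in; nothing more can be done
None
```

I slid the loose tier onto the middle rails until it stopped against the back stops, squarely above the lower tier, then let go and handed the job in; no verdict came back, but the last pictures showed both tiers home and the neighbouring things on the tray in place.

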